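# Close down the rinse baths

## Task

Close down the rinse station: first hang every wire basket standing in the baths on the hook rack by its handle, one to a hook. Then slide the top blue cover sideways off the stack until it squarely covers the higher bath, and after that slide the next cover the other way until it squarely covers the lower bath. Slide the covers, do not lift or tip them, leave the covers still below in the stack exactly where they are, and do not disturb the bottles and the cup.

Things in the scene. Friction and masses are not known exactly. Their poses are not given: they have to be found in the camera images.
- station: White and steel rinse station, fixed, 142 mm along its x, 432 mm along its y; origin on the bench under its middle, z up. In the middle a white plinth 142 x 112 x 46 mm carries the stack of three covers (a few mm and 0.03 rad out of line). Centred at y = +160 mm is the higher bath, at y = -160 mm the lower bath. Between plinth and each bath is a 48 mm gap, with only a 12 mm high bar in it.
- bath_high (a point): Centre of the mouth of the higher bath, at rim height (68.5 mm above the bench), 1.5 mm below the underside of cover_top in the stack. The bath is an open, drained steel tub, 142 x 112 mm outside, 126 x 96 mm inside (x by y), its floor 8 mm above the bench. Axes as station.
- bath_low (a point): Centre of the mouth of the lower bath, at rim height (56.5 mm above the bench), 1.5 mm below the underside of cover_mid in the stack. The bath is an open, drained steel tub, 142 x 112 mm outside, 126 x 96 mm inside (x by y), its floor 8 mm above the bench. Axes as station.
- cover_top: Flat blue plastic cover, 150 (its x) x 120 (its y) x 12 mm thick, about 0.24 kg, loose; origin at the centre of its underside, z up. Too wide for a gripper to span. Top of the stack at the start; its underside is then 70 mm above the bench.
- cover_mid: Flat blue plastic cover, 150 (its x) x 120 (its y) x 12 mm thick, about 0.24 kg, loose; origin at the centre of its underside, z up. Too wide for a gripper to span. Second in the stack; underside 58 mm above the bench.
- cover_low: Flat blue plastic cover, 150 (its x) x 120 (its y) x 12 mm thick, about 0.24 kg, loose; origin at the centre of its underside, z up. Too wide for a gripper to span. Bottom of the stack, the spare that stays on the plinth; underside 46 mm above the bench.
- rack: Steel hook rack, fixed: drip tray 160 x 240 x 16 mm, two posts at y = +-110 mm, a 12 mm crossbar along y over the origin at 146 mm height, and three hooks that point to the rack's -x. Nothing stands higher than 162 mm above the bench. Origin on the bench under the crossbar, z up.
- hook_1 (a point): Middle of the seat of the hook at rack y = +75 mm, on top of its 7 mm thick arm, 150 mm above the bench, axes as rack. The arm runs along rack x; the seat is free for 20 mm either way, closed at the -x end by an upturned tip with a red bead, 13 mm above the seat, and at the +x end by the crossbar.
- hook_2 (a point): Middle of the seat of the middle hook, on top of its 7 mm thick arm, 150 mm above the bench, axes as rack. The arm runs along rack x; the seat is free for 20 mm either way, closed at the -x end by an upturned tip with a red bead, 13 mm above the seat, and at the +x end by the crossbar.
- hook_3 (a point): Middle of the seat of the hook at rack y = -75 mm, on top of its 7 mm thick arm, 150 mm above the bench, axes as rack. The arm runs along rack x; the seat is free for 20 mm either way, closed at the -x end by an upturned tip with a red bead, 13 mm above the seat, and at the +x end by the crossbar.
- basket_1: Loose steel-wire basket, 42 mm cube, 0.12 kg (may be absent); origin at the centre of its underside, z up. An arch of 6 mm wire stands in its y-z plane: legs at y = +-19.5 mm, bar along y (underside 92, top 98 mm above the origin); the window under the bar is 33 mm wide, 50 mm high. On the bar stands a yellow grip tab, 8 mm thick (x), 22 mm wide (y), 98 to 138 mm above the origin.
- basket_1_bar (a point): Middle of the underside of the handle bar of basket_1, 92 mm above its origin, axes as the basket: the place that rests on a hook.
- basket_2: Loose steel-wire basket, 42 mm cube, 0.12 kg (may be absent); origin at the centre of its underside, z up. An arch of 6 mm wire stands in its y-z plane: legs at y = +-19.5 mm, bar along y (underside 92, top 98 mm above the origin); the window under the bar is 33 mm wide, 50 mm high. On the bar stands a yellow grip tab, 8 mm thick (x), 22 mm wide (y), 98 to 138 mm above the origin.
- basket_2_bar (a point): Middle of the underside of the handle bar of basket_2, 92 mm above its origin, axes as the basket: the place that rests on a hook.
- basket_3: Loose steel-wire basket, 42 mm cube, 0.12 kg (may be absent); origin at the centre of its underside, z up. An arch of 6 mm wire stands in its y-z plane: legs at y = +-19.5 mm, bar along y (underside 92, top 98 mm above the origin); the window under the bar is 33 mm wide, 50 mm high. On the bar stands a yellow grip tab, 8 mm thick (x), 22 mm wide (y), 98 to 138 mm above the origin.
- basket_3_bar (a point): Middle of the underside of the handle bar of basket_3, 92 mm above its origin, axes as the basket: the place that rests on a hook.
- bottle_1: Bystander: glass bottle, 70 mm diameter, 150 mm tall, blue cap; origin at the centre of its underside.
- bottle_2: Bystander: glass bottle, 60 mm diameter, 120 mm tall, blue cap; origin at the centre of its underside.
- beaker: Bystander: white plastic cup, 64 mm diameter, 75 mm tall; origin at the centre of its underside.
Not all that is in view belongs to the job. What is shaped like the cover_top but turquoise is not meant.

How it is judged:
By the outcome, as a careful person would: the job done as asked, in the order asked, and still so for the second after the job is handed in, with the robot touching nothing.
Of basket_1, basket_2, basket_3 only 2 to 3 are there at a start; the rules pass over those that are not, and their reading is None.
At some moment in a run one of basket_1, basket_2, basket_3 may be knocked a few centimetres aside while the robot is not near it.
Once in a run the grip may slacken for a moment while it holds something.
It also fails if it takes over 208 s, if anything falls off the work surface, if the arm or the gripper's body presses on something with over 40 N, if the wrist force passes 120 N, or if a joint passes its speed limit or range.

## Robot

A 7-joint arm with a two-finger parallel gripper is mounted at the origin on the work surface. World frame = base frame: x ahead of the robot, y to its left, z up, the work surface at z = 0. Lengths are in m, angles in degrees, forces in N, time in s.
With the tool pointing down it reaches from about 0.4 to 0.925 m from the base axis. Payload 5.6 kg.
Tool frame: the origin (TCP) lies on the centre line of the jaws, within the pads' length; the fingertips stand 8 mm ahead of it and the grasp point (between the pads) lies 11 mm behind it; z points along the fingers, x is the direction in which the jaws open and shut, and the axes are right-handed (so a half turn about z gives the same grasp; the last joint's range is limited). The gripper opens to 85 mm and grips with 20 to 120 N. Pads are 22 mm wide; open, the fingers measure 114 mm over their backs; the gripper's body (76 mm by 85 mm) begins 54 mm behind the grasp point. The pads swing forward as they close: fully open they stand 13 mm farther back than shut.
Start: joints at [-72.708, 26.786, -0.665, 91.828, 0.344, 61.387, -3.226], TCP at [0.22, 0.612, 0.239] pointing down, gripper open.
Joint ranges: [-144.91, 144.91], [-17.63, 115.5], [-89.93, 88.59], [15.96, 139.68], [-74.01, 254.01], [8.47, 105.57], [-167.45, 167.45]. Speed limits (degrees/s): [147.25, 147.25, 180, 180, 180, 180, 180].

## Interface

Orientations are given as [roll, pitch, yaw] about the fixed x, y, z axes, in that order (R = Rz(yaw) Ry(pitch) Rx(roll)).
In Python, from rig import * gives the robot as it stands.
- The arm moves only by the shell command python3 -m pendant 'ROWS' [OPENING] [FORCE]. ROWS is JSON, a list of rows, each a list of 2 entries, a list of its own where there are three numbers: the shift along the tool's x, y, z in m, then the turn, a rotation vector about the tool's x, y, z in degrees. In form: [[[tx, ty, tz], [ax, ay, az]], ...]. A call has 1 to 5 rows; each row is the pose to reach, as a shift and turn from the pose commanded when the call began, along the tool's axes at that moment; what a row does not reach only later rows make up. A row lasts 1/10 s, in which the tool goes at most 50 mm and 8.59 degrees, less where a joint would pass 70% of its speed; a pose out of reach is approached as far as the arm can. A call with a gripper value outside its range is refused whole. OPENING is the opening in per cent of the stroke, from 0 (shut) to 100 (fully open), set as the call begins (- or left out, the last holds). The fingers move at their own pace and stop on an object; FORCE is the grip in N (left out, the last holds). Time passes only in rows, so rows that repeat a pose let the fingers close. It gives the time, the measured TCP pose, the force and the opening at its end, in the units of the state.
- observe(): the state, without advancing time (a new reading comes with each control period).
- grab_frame(name): name is "scene" or "side" or "wrist"; returns the picture (420x560x3 uint8, blue, green, red); there is no depth.
- calibration(name): a dict with "mtx" (3x3 intrinsics, pixels), "distortion" ([k1, k2, p1, p2, k3] as OpenCV has them; the pictures are not rectified), "rvec" (rotation vector, rad) and "tvec" (3), from world to camera coordinates, as OpenCV has them. Camera axes: x right, y down, z forward; pixel columns grow to the right and rows downward; lengths in m; the calibration is good to about 2 mm. A picture is of the moment at which its call begins: read the wrist's pose just before it. calibration takes no time and is no camera call; for the wrist camera it gives the pose at the moment of the call.
- sign_off(): hands the job in, once; it reports no verdict.
The state is a dict: "time_s": time; "joints": joint angles; "qvel": joint speeds; "tau": joint torques, N m; "position": TCP position; "eef_rot": TCP orientation; "ft_force": force on the tool from outside, world axes, zero at the start; "moment": the same for the moment, N m; "finger_gap": finger opening in m.
Only numpy, scipy, OpenCV 4.12 (cv2) and the standard library are available. Lean on these libraries where they do the work, as an engineer would, in place of code of your own. Each camera call takes 0.05 s, during which the arm holds its last target. There are 200 camera calls.

## Working session

There is one attempt and no reset: what is moved stays moved. The work goes in short steps, Python scripts to look and compute and a shell command to move; the robot and the scene stay as the last step left them, time stands still between calls to the robot, and variables do not carry over. Pictures are saved under pics/ and viewed, about 12 in all and at most 16, crops included, and the job is handed in when it is done.

```bash
mkdir -p pics && ls && python3 - <<'E'
from rig import *
import cv2,numpy as np
print(observe())
for n in("scene","side"):
    cv2.imwrite(f"pics/{n}0.png",grab_frame(n)); c=calibration(n); print(n,c)
E
```

```text
pics
{'time_s': 0.0, 'joints': array([-72.7080211 ,  26.83712582,  -0.66397614,  91.88253398,
         0.34644658,  61.38837623,  -3.22580442]), 'qvel': array([-0.07747435, -0.03695448, -0.04066688,  0.1231085 , -0.05802151,
       -0.07935209,  0.02380595]), 'tau': array([ 5.06385197e-05, -5.32382262e+01,  2.12265481e-02, -2.51315564e+01,
        1.13942177e-02,  7.36681715e-03, -1.56219767e-05]), 'position': array([0.21959949, 0.6111776 , 0.23831394]), 'eef_rot': array([1.79989957e+02, 1.05658965e-01, 7.02411377e+01]), 'ft_force': array([-1.11604917,  0.30025895, -0.33599456]), 'moment': array([0.0095236 , 0.03310384, 0.03613402]), 'finger_gap': 0.08570753601878241}
scene {'mtx': array([[521.81491952,   0.        , 283.63322328],
       [  0.        , 521.81491952, 205.99251039],
       [  0.        ,   0.        ,   1.        ]]), 'distortion': array([0.06034202, 0.        , 0.        , 0.        , 0.        ]), 'rvec': array([ 2.04003296,  0.84642499, -0.4443437 ]), 'tvec': array([-0.42549148, -0.09880765,  1.74116815])}
side {'mtx': array([[419.66253635,   0.        , 280.90226418],
       [  0.        , 419.66253635, 206.70886023],
       [  0.        ,   0.        ,   1.        ]]), 'distortion': array([0.01997056, 0.        , 0.        , 0.        , 0.        ]), 'rvec': array([ 2.02858332, -0.52984983,  0.32301458]), 'tvec': array([-0.44838381,  0.26272833,  0.86729801])}
```

View pics/scene0.png

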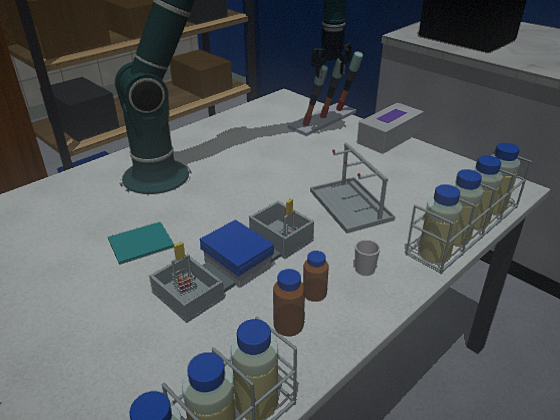

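View pics/side0.png

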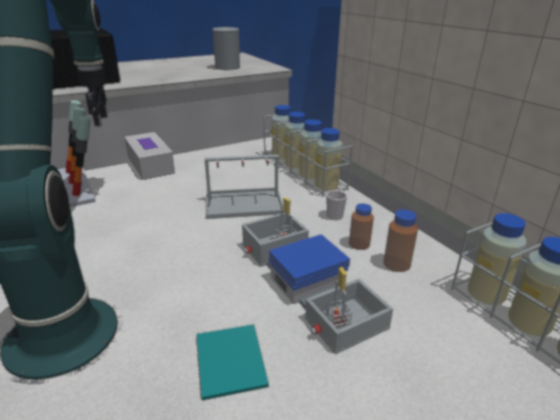

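The station (scene view about 150–310 × 195–315) holds two baskets, with tabs near (180,252) and (290,207). The rack is near (350,190) and the turquoise decoy is at (140,242). I'll zoom in for the corner pixels.

```bash
python3 - <<'E'
import cv2
a=cv2.imread("pics/scene0.png")[135:325,140:400]; cv2.imwrite("pics/sc.png",cv2.convertScaleAbs(cv2.resize(a,None,fx=3,fy=3,interpolation=2),alpha=1.6))
a=cv2.imread("pics/side0.png")[150:350,190:400]; cv2.imwrite("pics/si.png",cv2.convertScaleAbs(cv2.resize(a,None,fx=3,fy=3,interpolation=2),alpha=1.3))
E
```

```text
(no output)
```

View pics/sc.png

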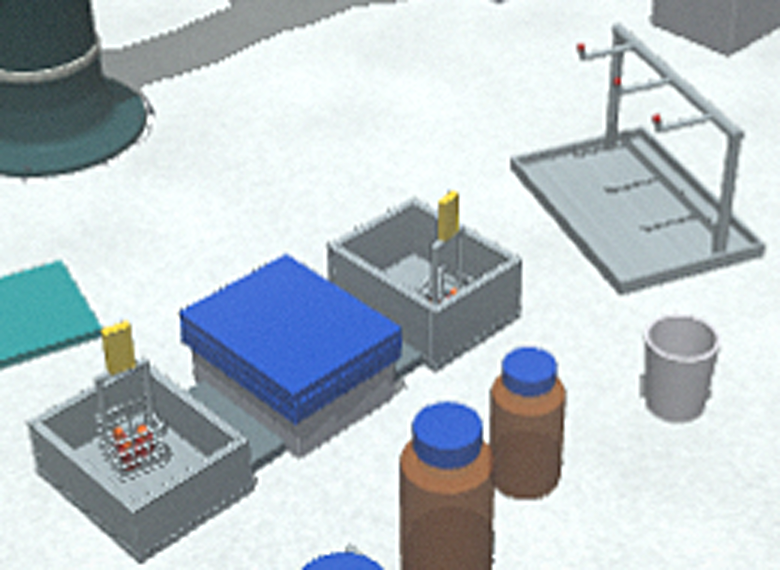

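View pics/si.png

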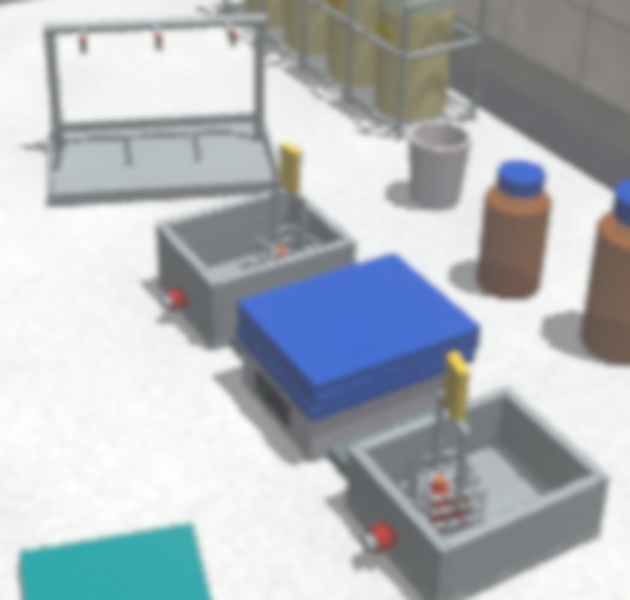

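Crop readings: the far bath's rim looks higher. The cover's top corners are near (181,312), (287,256), (402,338) and (294,397). The hook beads are at (580,48), (617,82) and (657,120). Next I fit the poses.

```bash
cat > h.py <<'E'
import numpy as np,cv2,json
from scipy.optimize import least_squares
from scipy.spatial.transform import Rotation as Rn
def proj(c,P):
    return cv2.projectPoints(np.asarray(P,float).reshape(-1,3),c["rvec"],c["tvec"],c["mtx"],c["distortion"])[0].reshape(-1,2)
def w(p,L):
    L=np.asarray(L,float).reshape(-1,3);a=p[2];R=np.array([[np.cos(a),-np.sin(a),0],[np.sin(a),np.cos(a),0],[0,0,1]])
    return L@R.T+[p[0],p[1],0]
def fit(obs,p0,loss="soft_l1"):
    # obs: list of (cal, local pts, pixels)
    f=lambda p:np.concatenate([(proj(c,w(p,L))-np.asarray(q)).ravel() for c,L,q in obs])
    r=least_squares(f,p0,loss=loss,x_scale=[.01,.01,.02]);e=f(r.x);return r.x,np.sqrt(np.mean(e**2)),e.reshape(-1,2)
def ray(c,px,z):
    # intersection of pixel with plane z
    R=cv2.Rodrigues(c["rvec"])[0];o=-R.T@c["tvec"].ravel()
    n=cv2.undistortPoints(np.array([[px]],float),c["mtx"],c["distortion"])[0,0]
    d=R.T@np.array([n[0],n[1],1]);return o+d*(z-o[2])/d[2]
def triang(l):
    A=np.zeros((3,3));b=np.zeros(3)
    for c,px in l:
        R=cv2.Rodrigues(c["rvec"])[0];o=-R.T@c["tvec"].ravel();n=cv2.undistortPoints(np.array([[px]],float),c["mtx"],c["distortion"])[0,0]
        d=R.T@np.array([n[0],n[1],1]);d/=np.linalg.norm(d);M=np.eye(3)-np.outer(d,d);A+=M;b+=M@o
    return np.linalg.solve(A,b)
def delta(target,yaw,obs):
    """shift in tool axes and turn about tool z for tool-down target"""
    R=Rn.from_euler("xyz",obs["eef_rot"],degrees=True)
    t=Rn.from_euler("xyz",[180,0,yaw],degrees=True)
    return np.round(R.inv().apply(np.array(target)-obs["position"]),4),np.round((R.inv()*t).as_rotvec(degrees=True),2)
E
python3 - <<'E'
from rig import *
from h import *
S,D=calibration("scene"),calibration("side")
sc=lambda l:np.array(l)/3+[140,135]
si=lambda l:np.array(l)/3+[190,150]
def rect(cx,cy,z,hx,hy,order): return [[cx+i*hx,cy+j*hy,z] for i,j in order]
oS=[(-1,-1),(-1,1),(1,1),(1,-1)]; oD=[(-1,1),(1,1),(1,-1),(-1,-1)]
farS,nearS=[(328,243),(415,199),(522,262),(432,310)],[(30,423),(145,362),(250,443),(135,510)]
farD,nearD=[(158,228),(290,190),(355,243),(212,283)],[(348,450),(510,390),(607,475),(440,548)]
for s,(zf,zn) in {1:(.0685,.0565),-1:(.0565,.0685)}.items():
    obs=[(S,rect(0,.16,zf,.071,.056,oS),sc(farS)),(S,rect(0,-.16,zn,.071,.056,oS),sc(nearS)),(D,rect(0,.16,zf,.071,.056,oD),si(farD)),(D,rect(0,-.16,zn,.071,.056,oD),si(nearD))]
    p,r,e=fit(obs,[.6,0,0]); print("far high" if s==1 else "near high",p[:2],np.degrees(p[2]),r); 
    if s==1: P=p; print(e.round(1).tolist())
print("baths far/near",w(P,[0,.16,0]),w(P,[0,-.16,0]))
c=[(S,rect(0,0,.082,.075,.06,oS),sc([(181,312),(287,256),(402,338),(294,397)])),(D,rect(0,0,.082,.075,.06,oD),si([(237,303),(395,255),(480,327),(318,388)]))]
p,r,e=fit(c,P);print("cover",p[:2],np.degrees(p[2]),r)
for n,a,b in(("near",(119,348),(456,387)),("far",(449,216),(290,168))):
    print("tab",n,triang([(S,sc([a])[0]),(D,si([b])[0])]),ray(S,sc([a])[0],.126),ray(D,si([b])[0],.126))
q=[triang([(S,sc([a])[0]),(D,si([b])[0])]) for a,b in zip([(580,48),(617,82),(657,120)],[(83,40),(158,38),(233,35)])]
print("beads",np.round(q,4).tolist())
q=[triang([(S,sc([a])[0]),(D,si([b])[0])]) for a,b in (((617,30),(48,28)),((738,132),(265,20)))];print("bar ends",np.round(q,4).tolist())
for n,a,b in(("b1",(447,415),None),("b2",(530,362),None)): print(n,ray(S,sc([a])[0],.15 if n=="b1" else .12))
print("cup",ray(S,sc([(680,335)])[0],.075))
cw=calibration("wrist");o=observe();R=cv2.Rodrigues(cw["rvec"])[0]
Rt=Rn.from_euler("xyz",o["eef_rot"],degrees=True)
print("wrist cam in tool",Rt.inv().apply(-R.T@cw["tvec"].ravel()-o["position"]),"axis",Rt.inv().apply(R[2]),"camx",Rt.inv().apply(R[0]))
E
```

```text
far high [ 0.53168517 -0.09927603] -0.09516799813078675 1.2274845279354851
[[-0.8, 0.1], [-0.6, -1.2], [0.2, -1.5], [1.1, 0.4], [-1.2, -0.9], [-1.2, -1.8], [-0.4, -1.6], [-1.0, 0.4], [-0.8, -2.5], [1.0, -2.4], [0.9, -1.4], [0.3, -0.0], [-0.0, -2.0], [-0.8, -2.6], [1.5, -0.4], [0.9, 0.3]]
near high [ 0.53160147 -0.09738803] 0.037546133130968745 3.191930112099178
baths far/near [[0.53195093 0.06072375 0.        ]] [[ 0.53141941 -0.25927581  0.        ]]
cover [ 0.53484508 -0.10306294] -0.13940010778391435 1.3595247309563103
tab near [ 0.51056638 -0.25299921  0.12346656] [ 0.51300603 -0.25418996  0.126     ] [ 0.50835395 -0.25593191  0.126     ]
tab far [0.56511128 0.05933429 0.12296626] [0.56774153 0.05683213 0.126     ] [0.5620671  0.05382526 0.126     ]
beads [[0.4841, 0.3279, 0.1572], [0.5532, 0.3015, 0.1561], [0.6235, 0.2741, 0.1554]]
bar ends [[0.4735, 0.3993, 0.1462], [0.6836, 0.3172, 0.1468]]
b1 [ 0.76678732 -0.14796006  0.15      ]
b2 [ 0.74609136 -0.03472653  0.12      ]
cup [0.77638684 0.12173818 0.075     ]
wrist cam in tool [ 0.00144931 -0.07960743 -0.13492962] axis [4.53022746e-04 3.14407384e-01 9.49288045e-01] camx [ 9.99999797e-01  2.82101707e-04 -5.70656627e-04]
```

The fit says the far bath is the higher one, and the station is at (0.532, −0.099) with yaw about 0. The rack crossbar centre is about (0.579, 0.358) with yaw about 68°. The measured heights agree to a few mm. Next I work out the legs to a spot above the far basket.

```bash
cat >> h.py <<'E'
def legs(obs,wps):
    p=np.array(obs["position"]);R=Rn.from_euler("xyz",obs["eef_rot"],degrees=True)
    for x,y,z,yaw in wps:
        t=Rn.from_euler("xyz",[180,0,yaw],degrees=True);q=np.array([x,y,z])
        rv=(R.inv()*t).as_rotvec(degrees=True)
        print("->",(x,y,z,yaw),"shift",R.inv().apply(q-p).round(4).tolist(),"turn",rv.round(2).tolist(),"rows",int(np.ceil(max(np.linalg.norm(q-p)/.05,np.linalg.norm(rv)/8.59))))
        p,R=q,t
E
python3 - <<'E'
from rig import *
from h import *
legs(observe(),[(.33,.43,.25,46),(.45,.25,.25,22),(.562,.058,.25,0)])
E
python3 -m pendant --help 2>&1 | head -20
```

```text
-> (0.33, 0.43, 0.25, 46) shift [-0.1333, 0.1652, -0.0114] turn [0.03, 0.09, 24.24] rows 5
-> (0.45, 0.25, 0.25, 22) shift [-0.0461, 0.2114, 0.0] turn [0.0, -0.0, 24.0] rows 5
-> (0.562, 0.058, 0.25, 0) shift [0.0319, 0.22, 0.0] turn [0.0, -0.0, 22.0] rows 5
invalid input: not JSON, or not a number
```

```bash
python3 -m pendant '[[[-0.133,0.165,-0.011],[0,0,24.24]],[[-0.133,0.165,-0.011],[0,0,24.24]],[[-0.133,0.165,-0.011],[0,0,24.24]],[[-0.133,0.165,-0.011],[0,0,24.24]],[[-0.133,0.165,-0.011],[0,0,24.24]]]' && python3 -m pendant '[[[-0.046,0.211,0],[0,0,24]],[[-0.046,0.211,0],[0,0,24]],[[-0.046,0.211,0],[0,0,24]],[[-0.046,0.211,0],[0,0,24]],[[-0.046,0.211,0],[0,0,24]]]' && python3 -m pendant '[[[0.032,0.22,0],[0,0,22]],[[0.032,0.22,0],[0,0,22]],[[0.032,0.22,0],[0,0,22]],[[0.032,0.22,0],[0,0,22]],[[0.032,0.22,0],[0,0,22]]]' && python3 -m pendant '[[[0,0,0],[0,0,0]],[[0,0,0],[0,0,0]],[[0,0,0],[0,0,0]]]' && python3 - <<'E'
from rig import *
from h import *
import pickle
o=observe();c=calibration("wrist");f=grab_frame("wrist");pickle.dump((o,c,f),open("w1.pkl","wb"))
cv2.imwrite("pics/w1.png",f);print(o["position"],o["eef_rot"])
E
```

```text
time_s: 0.6
position: [0.3338, 0.4253, 0.2505]
eef_rot: [179.9, 0.0, 45.5]
ft_force: [1.1, -0.2, -0.3]
finger_gap: 0.0851
time_s: 1.1
position: [0.4525, 0.2462, 0.2504]
eef_rot: [179.9, -0.0, 21.6]
ft_force: [-0.5, 0.5, -0.6]
finger_gap: 0.0853
time_s: 1.6
position: [0.5636, 0.0544, 0.2503]
eef_rot: [179.9, -0.1, -0.3]
ft_force: [0.1, 0.8, -0.5]
finger_gap: 0.0854
time_s: 1.9
position: [0.5613, 0.0611, 0.2499]
eef_rot: [-180.0, 0.1, 0.2]
ft_force: [0.0, 0.1, 0.3]
finger_gap: 0.0853
[0.56132401 0.06110213 0.24990712] [-1.79956315e+02  5.74012222e-02  1.56110435e-01]
```

View pics/w1.png

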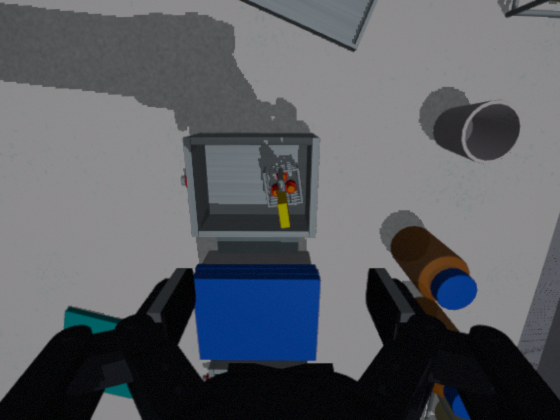

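Wrist view: the tab runs from (282,195) to its top at (285,228), the bath rim is at (186–319, 137–237), and the cover's top face is about (198–319, 278–360). The tab is nearly aligned with the tool. I'll fit silhouettes next.

```bash
cat >> h.py <<'E'
from scipy.optimize import minimize
def yellow(f):
    h=cv2.cvtColor(f,cv2.COLOR_BGR2HSV);return ((h[...,0]>20)&(h[...,0]<35)&(h[...,1]>140)&(h[...,2]>60)).astype(np.uint8)
def near(m,px,r):
    o=np.zeros_like(m);cv2.circle(o,tuple(int(round(v)) for v in px),r,1,-1);return m*o
TAB=[[x,y,z] for x in(-.004,.004) for y in(-.011,.011) for z in(.098,.138)]
def silfit(c,m,pts,p0,K=8):
    """pose (x,y,yaw rad) of convex body whose silhouette matches mask m"""
    ys,xs=np.nonzero(m);x0,y0,x1,y1=xs.min()-8,ys.min()-8,xs.max()+9,ys.max()+9
    M=cv2.resize(m[max(y0,0):y1,max(x0,0):x1]*255,None,fx=K,fy=K,interpolation=cv2.INTER_LINEAR).astype(float)/255
    off=np.array([max(x0,0),max(y0,0)])
    def cost(p):
        q=(proj(c,w(p,pts))-off+.5)*K-.5;im=np.zeros(M.shape,np.uint8)
        cv2.fillConvexPoly(im,np.round(cv2.convexHull(q.astype(np.float32))*16).astype(np.int32),1,cv2.LINE_8,4)
        return np.abs(im-M).sum()/M.sum()
    best=None
    for d in(0,-.25,.25):
        s=np.array([[0,0,0],[.006,0,0],[0,.006,0],[0,0,.2]])+np.array(p0)+[0,0,d]
        r=minimize(cost,s[0],method="Nelder-Mead",options=dict(initial_simplex=s,xatol=1e-4,fatol=1e-4))
        if best is None or r.fun<best.fun:best=r
    return best.x,best.fun
E
python3 - <<'E'
from rig import *
from h import *
import pickle
o,c,f=pickle.load(open("w1.pkl","rb"))
up=np.array([0,0,.008])
m=near(yellow(f),(284,212),35);print("n",m.sum())
p,e=silfit(c,m,np.array(TAB)+up,[.565,.058,0]);print("far basket wrist",p[:2].round(4),np.degrees(p[2]),e)
for n in("scene","side"):
    cc=calibration(n);ff=cv2.imread(f"pics/{n}0.png")
    for nm,g in(("far",[.565,.058,0]),("near",[.511,-.253,0])):
        px=proj(cc,[g[0],g[1],.126])[0];mm=near(yellow(ff),px,18)
        pp,ee=silfit(cc,mm,np.array(TAB)+up,g);print(n,nm,mm.sum(),pp[:2].round(4),np.degrees(pp[2]).round(1),round(ee,3))
def rect(cx,cy,z,hx,hy): return [[cx+i*hx,cy+j*hy,z] for i,j in[(-1,1),(1,1),(1,-1),(-1,-1)]]
print("bath/station",fit([(c,rect(0,.16,.0685,.071,.056),[(186,135),(319,135),(316,237),(190,236)])],[.53,-.1,0])[:2])
print("cover",fit([(c,rect(0,0,.082,.075,.06),[(197,278),(319,278),(316,358),(200,360)])],[.53,-.1,0])[:2])
E
```

```text
n 273
far basket wrist [0.5655 0.059 ] 7.106865717361164 0.398974015700662
scene far 23 [0.5587 0.072 ] 44.0 1.946
scene near 42 [ 0.5028 -0.2577] 59.8 1.72Traceback (most recent call last):
  File "<stdin>", line 12, in <module>
  File "h.py", line 44, in silfit
    ys,xs=np.nonzero(m);x0,y0,x1,y1=xs.min()-8,ys.min()-8,xs.max()+9,ys.max()+9
                                    ~~~~~~^^
    return umr_minimum(a, axis, None, out, keepdims, initial, where)
ValueError: zero-size array to reduction operation minimum which has no identity
```

```bash
sed -i 's/^    h=cv2.cvtColor(f,cv2.COLOR_BGR2HSV);return.*/    f=f.astype(int);return ((np.minimum(f[...,1],f[...,2])>f[...,0]*1.6+10)\&(f[...,1]>f[...,2]*.6)).astype(np.uint8)/' h.py && python3 - <<'E'
from rig import *
from h import *
import pickle
o,c,f=pickle.load(open("w1.pkl","rb"))
m=near(yellow(f),(284,212),30);ys,xs=np.nonzero(m);print("n",m.sum(),xs.min(),xs.max(),ys.min(),ys.max())
for r in range(ys.min(),ys.max()+1,4): q=np.nonzero(m[r])[0];print(r,q.min() if len(q) else 0,q.max() if len(q) else 0,end="; ")
p,e=silfit(c,m,np.array(TAB)+[0,0,.008],[.565,.058,0]);print("far basket wrist",p[:2].round(4),np.degrees(p[2]),e)
print(proj(c,w(p,np.array(TAB)+[0,0,.008])).round(0).tolist())
def rect(cx,cy,z,hx,hy): return [[cx+i*hx,cy+j*hy,z] for i,j in[(-1,1),(1,1),(1,-1),(-1,-1)]]
print("bath/station",fit([(c,rect(0,.16,.0685,.071,.056),[(186,135),(319,135),(316,237),(190,236)])],[.53,-.1,0])[:2])
print("cover",fit([(c,rect(0,0,.082,.075,.06),[(197,278),(319,278),(316,358),(200,360)])],[.53,-.1,0])[:2])
E
```

```text
n 349 278 289 191 228
191 285 285; 195 278 285; 199 278 286; 203 278 286; 207 278 287; 211 278 288; 215 279 288; 219 279 289; 223 280 289; 227 281 288; far basket wrist [0.5655 0.0594] 7.17410428542513 0.1114477802313886
[[280.0, 213.0], [280.0, 228.0], [277.0, 192.0], [277.0, 204.0], [288.0, 212.0], [290.0, 227.0], [286.0, 191.0], [287.0, 203.0]]
bath/station (array([ 0.53167774, -0.09626231, -0.00340898]), np.float64(1.579251672977067))
cover (array([ 0.53428002, -0.09875147,  0.00908524]), np.float64(2.609073574147527))
```

The far basket is at (0.5655, 0.0594) with yaw 7°, which agrees across the views. Next I compute the grasp and carry legs.

```bash
python3 - <<'E'
from rig import *
from h import *
o=dict(observe());o["position"]=np.array([.562,.058,.25]);o["eef_rot"]=[180,0,0]
legs(o,[(.5655,.0594,.18,7.2),(.5655,.0594,.124,7.2),(.5655,.0594,.25,7.2),(.575,.12,.25,38),(.600,.214,.25,68.8)])
E
```

```text
-> (0.5655, 0.0594, 0.18, 7.2) shift [0.0035, -0.0014, 0.07] turn [0.0, 0.0, -7.2] rows 2
-> (0.5655, 0.0594, 0.124, 7.2) shift [0.0, -0.0, 0.056] turn [0.0, 0.0, 0.0] rows 2
-> (0.5655, 0.0594, 0.25, 7.2) shift [-0.0, 0.0, -0.126] turn [0.0, 0.0, 0.0] rows 3
-> (0.575, 0.12, 0.25, 38) shift [0.017, -0.0589, -0.0] turn [0.0, 0.0, -30.8] rows 4
-> (0.6, 0.214, 0.25, 68.8) shift [0.0776, -0.0587, -0.0] turn [0.0, 0.0, -30.8] rows 4
```

```bash
python3 -m pendant '[[[0.0035,-0.0014,0.04],[0,0,-7.2]],[[0.0035,-0.0014,0.07],[0,0,-7.2]],[[0.0035,-0.0014,0.07],[0,0,-7.2]],[[0.0035,-0.0014,0.07],[0,0,-7.2]]]' && python3 -m pendant '[[[0,0,0.02],[0,0,0]],[[0,0,0.04],[0,0,0]],[[0,0,0.056],[0,0,0]],[[0,0,0.056],[0,0,0]],[[0,0,0.056],[0,0,0]]]' && python3 -m pendant '[[[0,0,0],[0,0,0]],[[0,0,0],[0,0,0]],[[0,0,0],[0,0,0]],[[0,0,0],[0,0,0]],[[0,0,0],[0,0,0]]]' 0 60 && python3 -m pendant '[[[0,0,0],[0,0,0]],[[0,0,0],[0,0,0]],[[0,0,0],[0,0,0]],[[0,0,0],[0,0,0]],[[0,0,-0.02],[0,0,0]]]'
```

```text
time_s: 2.35
position: [0.5654, 0.0614, 0.1807]
eef_rot: [-180.0, 0.0, 7.3]
ft_force: [-0.2, -0.2, 0.0]
finger_gap: 0.0855
time_s: 2.85
position: [0.5666, 0.0609, 0.126]
eef_rot: [-180.0, -0.1, 7.2]
ft_force: [-0.2, 0.7, 0.6]
finger_gap: 0.0853
time_s: 3.35
position: [0.5655, 0.0605, 0.1245]
eef_rot: [-180.0, -0.0, 7.2]
ft_force: [0.3, 0.0, 0.5]
finger_gap: 0.0123
time_s: 3.85
position: [0.5635, 0.0603, 0.1421]
eef_rot: [180.0, 0.3, 7.2]
ft_force: [-0.7, -0.3, -0.4]
finger_gap: 0.0067
```

```bash
python3 -m pendant '[[[0,0,-0.04],[0,0,0]],[[0,0,-0.08],[0,0,0]],[[0,0,-0.106],[0,0,0]],[[0,0,-0.106],[0,0,0]],[[0,0,-0.106],[0,0,0]]]' && python3 -m pendant '[[[0.017,-0.059,0],[0,0,-30.8]],[[0.017,-0.059,0],[0,0,-30.8]],[[0.017,-0.059,0],[0,0,-30.8]],[[0.017,-0.059,0],[0,0,-30.8]]]' && python3 -m pendant '[[[0.0776,-0.0587,0],[0,0,-30.8]],[[0.0776,-0.0587,0],[0,0,-30.8]],[[0.0776,-0.0587,0],[0,0,-30.8]],[[0.0776,-0.0587,0],[0,0,-30.8]]]' && python3 -m pendant '[[[0,0,0],[0,0,0]],[[0,0,0],[0,0,0]],[[0,0,0],[0,0,0]]]' && python3 - <<'E'
from rig import *
from h import *
import pickle
o=observe();c=calibration("wrist");f=grab_frame("wrist");pickle.dump((o,c,f),open("w2.pkl","wb"))
cv2.imwrite("pics/w2.png",f);print(o["position"],o["eef_rot"],o["finger_gap"],o["ft_force"])
E
```

```text
time_s: 4.35
position: [0.5652, 0.0606, 0.25]
eef_rot: [-180.0, -0.0, 7.2]
ft_force: [0.2, 0.8, -1.8]
finger_gap: 0.0072
time_s: 4.75
position: [0.5737, 0.1218, 0.2477]
eef_rot: [-179.9, 0.2, 38.4]
ft_force: [-0.1, 0.0, -1.3]
finger_gap: 0.007
time_s: 5.15
position: [0.5985, 0.2171, 0.247]
eef_rot: [-179.8, 0.2, 69.3]
ft_force: [0.3, -1.5, -1.4]
finger_gap: 0.0071
time_s: 5.45
position: [0.5996, 0.2147, 0.2494]
eef_rot: [-179.9, 0.1, 68.7]
ft_force: [-0.1, 0.3, -1.6]
finger_gap: 0.0074
[0.59963584 0.21468842 0.24939949] [-1.79944446e+02  6.37779920e-02  6.86761607e+01] 0.007407464344635673 [-0.07550841  0.27819215 -1.59297714]
```

View pics/w2.png

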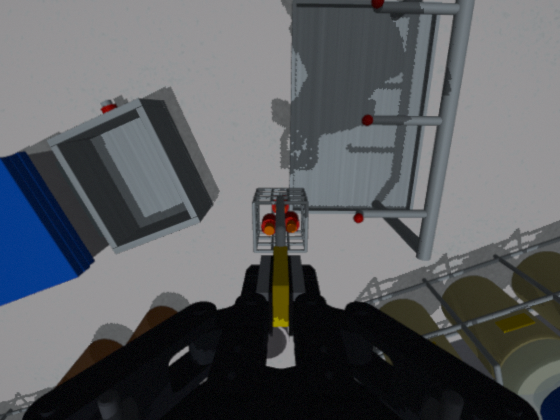

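Wrist view: the basket is held upright in line with the tool. The beads are at (377,2), (368,120) and (358,218). The crossbar's centre line runs through (464,5), (447,120) and (432,214).

```bash
python3 - <<'E'
from rig import *
from h import *
import pickle
o,c,f=pickle.load(open("w2.pkl","rb"))
b=f.astype(int);m=((b[...,2]>b[...,1]*2+20)&(b[...,2]>60)).astype(np.uint8)
q=[]
for g in((368,120),(358,218)):
    ys,xs=np.nonzero(near(m,g,10));a=(xs.mean(),ys.mean());q.append(ray(c,a,.159));print(g,np.round(a,1),q[-1].round(4))
d=q[0]-q[1];print("dist",np.linalg.norm(d),"yaw of y_rack-90:",np.degrees(np.arctan2(d[1],d[0]))-90)
B=[ray(c,p,.146) for p in((464,5),(447,120),(429,228))]
print(np.round(B,4).tolist());e=B[0]-B[2];print("bar yaw",np.degrees(np.arctan2(e[1],e[0]))-90)
a=np.arctan2(e[1],e[0])-np.pi/2;X=np.array([np.cos(a),np.sin(a)])
for k in q: print("bead x in rack",(k-B[1])[:2]@X)
for dx in (.023,.026): print("seat2,3 from bead+",dx,[(k[:2]+dx*X).round(4).tolist() for k in q])
print("seat from bar -26",[(k[:2]+(-.026-(k-B[1])[:2]@X)*X).round(4).tolist() for k in q])
r=[(k-o["position"])[:2] for k in q]
# tab in gripper
mm=near(yellow(f),(281,300),45);ys,xs=np.nonzero(mm);print(xs.min(),xs.max(),ys.min(),ys.max())
E
```

```text
(368, 120) [368.3 119.3] [0.5539 0.3024 0.159 ]
(358, 218) [358.2 217.9] [0.6237 0.2737 0.159 ]
dist 0.07554168426831553 yaw of y_rack-90: 67.66387784452752
[[0.5056, 0.3902, 0.146], [0.5777, 0.3624, 0.146], [0.6605, 0.3296, 0.146]]
bar yaw 68.63212911700637
bead x in rack -0.0645139879639569
bead x in rack -0.06579051917071664
seat2,3 from bead+ 0.023 [[0.5622, 0.3238], [0.6321, 0.2951]]
seat2,3 from bead+ 0.026 [[0.5633, 0.3266], [0.6332, 0.2979]]
seat from bar -26 [[0.5679, 0.3383], [0.6382, 0.3108]]
272 289 255 326
```

```bash
python3 -m pendant '[[[0,0.001,0.03],[0,0,0]],[[0,0.001,0.052],[0,0,0]],[[0,0.001,0.052],[0,0,0]],[[0,0.001,0.052],[0,0,0]]]' && python3 -m pendant '[[[0.025,0,0],[0,0,0]],[[0.05,0,0],[0,0,0]],[[0.075,0,0],[0,0,0]],[[0.093,0,0],[0,0,0]],[[0.093,0,0],[0,0,0]]]' && python3 -m pendant '[[[0,0,0],[0,0,0]],[[0,0,0],[0,0,0]],[[0,0,0.01],[0,0,0]],[[0,0,0.018],[0,0,0]],[[0,0,0.018],[0,0,0]]]' && python3 - <<'E'
from rig import *
from h import *
cv2.imwrite("pics/s3.png",cv2.convertScaleAbs(cv2.resize(np.vstack([grab_frame("side")[70:240,150:390],grab_frame("scene")[110:240,250:490]]),None,fx=2,fy=2),alpha=1.5));o=observe();print(o["position"],o["eef_rot"],o["ft_force"],o["finger_gap"])
E
```

```text
time_s: 5.9
position: [0.601, 0.2148, 0.1986]
eef_rot: [-180.0, 0.0, 68.8]
ft_force: [0.3, 0.1, -0.4]
finger_gap: 0.007
time_s: 6.4
position: [0.6351, 0.3055, 0.2]
eef_rot: [179.9, -0.2, 69.0]
ft_force: [0.2, 0.2, -1.3]
finger_gap: 0.0071
time_s: 6.9
position: [0.6334, 0.3006, 0.1782]
eef_rot: [-179.9, 0.2, 68.8]
ft_force: [-0.6, -0.4, -1.5]
finger_gap: 0.0068
[0.63427401 0.30119754 0.17964187] [-1.79960526e+02  5.03655124e-02  6.87811138e+01] [-0.57172934 -0.43674939 -0.34010587] 0.0069228092926246106
```

View pics/s3.png

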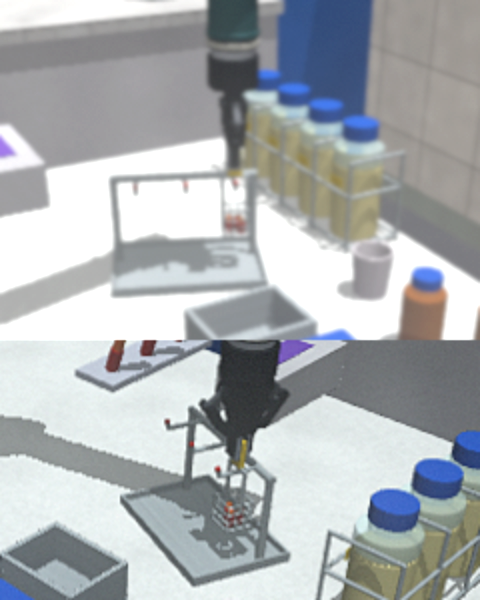

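Both views show the arch around hook 3, between the bead and the crossbar. I'll seat it, release it and retreat.

```bash
python3 -m pendant '[[[0,0,0.003],[0,0,0]],[[0,0,0.005],[0,0,0]],[[0,0,0.006],[0,0,0]],[[0,0,0.006],[0,0,0]]]' && python3 -m pendant '[[[0,0,0],[0,0,0]],[[0,0,0],[0,0,0]],[[0,0,0],[0,0,0]],[[0,0,0],[0,0,0]]]' 30 && python3 -m pendant '[[[0,0,-0.01],[0,0,0]],[[0,0,-0.03],[0,0,0]],[[0,0,-0.07],[0,0,0]],[[0,0,-0.1],[0,0,0]],[[0,0,-0.1],[0,0,0]]]' && python3 - <<'E'
from rig import *
from h import *
o=dict(observe());print(o["position"],o["eef_rot"])
legs(o,[(.59,.16,.275,35),(.54,-.03,.26,5),(.512,-.254,.25,0)])
E
```

```text
time_s: 7.4
position: [0.6345, 0.3016, 0.1743]
eef_rot: [180.0, 0.0, 68.8]
ft_force: [-0.4, 0.6, -0.4]
finger_gap: 0.0069
time_s: 7.8
position: [0.6346, 0.3016, 0.1745]
eef_rot: [180.0, -0.0, 68.8]
ft_force: [0.6, 0.1, 0.5]
finger_gap: 0.0255
time_s: 8.3
position: [0.6371, 0.3026, 0.2812]
eef_rot: [179.6, -0.5, 68.8]
ft_force: [0.8, 0.3, -0.1]
finger_gap: 0.0257
[0.63709633 0.30255806 0.28117065] [179.60240031  -0.45993007  68.79589851]
-> (0.59, 0.16, 0.275, 35) shift [-0.15, 0.0076, 0.005] turn [0.25, -0.56, 33.79] rows 4
-> (0.54, -0.03, 0.26, 5) shift [-0.1499, 0.127, 0.015] turn [-0.0, -0.0, 30.0] rows 4
-> (0.512, -0.254, 0.25, 0) shift [-0.0474, 0.2207, 0.01] turn [0.0, -0.0, 5.0] rows 5
```

```bash
python3 -m pendant '[[[-0.15,0.0076,0.0],[0,0,33.8]],[[-0.15,0.0076,0.0],[0,0,33.8]],[[-0.15,0.0076,0.0],[0,0,33.8]],[[-0.15,0.0076,0.0],[0,0,33.8]]]' 100 && python3 -m pendant '[[[-0.15,0.127,0.015],[0,0,30]],[[-0.15,0.127,0.015],[0,0,30]],[[-0.15,0.127,0.015],[0,0,30]],[[-0.15,0.127,0.015],[0,0,30]]]' && python3 -m pendant '[[[-0.047,0.221,0.01],[0,0,5]],[[-0.047,0.221,0.01],[0,0,5]],[[-0.047,0.221,0.01],[0,0,5]],[[-0.047,0.221,0.01],[0,0,5]],[[-0.047,0.221,0.01],[0,0,5]]]' && python3 -m pendant '[[[0,0,0],[0,0,0]],[[0,0,0],[0,0,0]],[[0,0,0],[0,0,0]]]' && python3 - <<'E'
from rig import *
from h import *
import pickle
o=observe();c=calibration("wrist");f=grab_frame("wrist");pickle.dump((o,c,f),open("w4.pkl","wb"))
cv2.imwrite("pics/w4.png",f);print(o["position"],o["eef_rot"])
m=yellow(f);px=proj(c,[.511,-.254,.126])[0];print(px,near(m,px,40).sum())
p,e=silfit(c,near(m,px,40),np.array(TAB)+[0,0,.008],[.511,-.254,0]);print("near basket",p[:2].round(4),np.degrees(p[2]),e)
E
```

```text
time_s: 8.7
position: [0.5863, 0.15, 0.2751]
eef_rot: [179.9, 0.1, 34.0]
ft_force: [1.4, -0.1, 1.3]
finger_gap: 0.0821
time_s: 9.1
position: [0.5363, -0.0331, 0.2594]
eef_rot: [-180.0, -0.0, 4.7]
ft_force: [1.5, 0.1, -0.1]
finger_gap: 0.0855
time_s: 9.6
position: [0.508, -0.2601, 0.2497]
eef_rot: [179.9, -0.0, -0.3]
ft_force: [-0.0, -0.2, -0.7]
finger_gap: 0.0853
time_s: 9.9
position: [0.5103, -0.2536, 0.2492]
eef_rot: [-179.9, 0.0, 0.1]
ft_force: [0.6, -0.0, 0.2]
finger_gap: 0.0854
[ 0.51027641 -0.25361201  0.24916441] [-1.79935991e+02  4.70651724e-04  1.32976859e-01]
[279.24018137 207.44184245] 372
near basket [ 0.5108 -0.2524] -11.059003418697564 0.10503167178111182
```

View pics/w4.png

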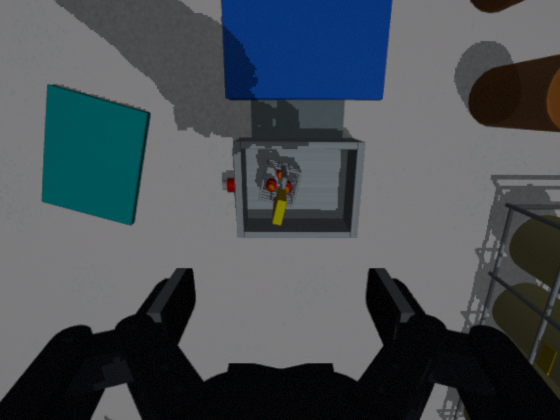

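The near basket is at (0.511, −0.252) with yaw −11° (tab (285,190) to (278,225)), and no third basket is visible. I compute the legs for the grasp and for carrying it to hook 1.

```bash
python3 - <<'E'
from rig import *
from h import *
legs(observe(),[(.5108,-.2524,.18,-11),(.5108,-.2524,.124,-11),(.5108,-.2524,.25,-11),(.50,-.03,.25,18),(.475,.15,.25,46),(.4608,.2702,.25,68.8),(.4608,.2702,.198,68.8),(.4947,.3568,.198,68.8)])
E
```

```text
-> (0.5108, -0.2524, 0.18, -11) shift [0.0004, -0.001, 0.0692] turn [-0.06, 0.0, 11.16] rows 2
-> (0.5108, -0.2524, 0.124, -11) shift [0.0, -0.0, 0.056] turn [0.0, 0.0, 0.0] rows 2
-> (0.5108, -0.2524, 0.25, -11) shift [0.0, 0.0, -0.126] turn [0.0, 0.0, 0.0] rows 3
-> (0.5, -0.03, 0.25, 18) shift [-0.053, -0.2163, -0.0] turn [0.0, 0.0, -29.0] rows 5
-> (0.475, 0.15, 0.25, 46) shift [0.0318, -0.1789, -0.0] turn [0.0, 0.0, -28.0] rows 4
-> (0.4608, 0.2702, 0.25, 68.8) shift [0.0766, -0.0937, -0.0] turn [0.0, 0.0, -22.8] rows 3
-> (0.4608, 0.2702, 0.198, 68.8) shift [0.0, -0.0, 0.052] turn [0.0, 0.0, 0.0] rows 2
-> (0.4947, 0.3568, 0.198, 68.8) shift [0.093, 0.0003, 0.0] turn [0.0, 0.0, 0.0] rows 2
```

```bash
python3 -m pendant '[[[0.0005,-0.0012,0.04],[0,0,11.1]],[[0.0005,-0.0012,0.069],[0,0,11.1]],[[0.0005,-0.0012,0.069],[0,0,11.1]],[[0.0005,-0.0012,0.069],[0,0,11.1]]]' && python3 -m pendant '[[[0,0,0.02],[0,0,0]],[[0,0,0.04],[0,0,0]],[[0,0,0.056],[0,0,0]],[[0,0,0.056],[0,0,0]],[[0,0,0.056],[0,0,0]]]' && python3 -m pendant '[[[0,0,0],[0,0,0]],[[0,0,0],[0,0,0]],[[0,0,0],[0,0,0]],[[0,0,0],[0,0,0]],[[0,0,0],[0,0,0]]]' 0 60 && python3 -m pendant '[[[0,0,0],[0,0,0]],[[0,0,0],[0,0,0]],[[0,0,0],[0,0,0]],[[0,0,0],[0,0,0]],[[0,0,-0.02],[0,0,0]]]'  && python3 -m pendant '[[[0,0,-0.04],[0,0,0]],[[0,0,-0.08],[0,0,0]],[[0,0,-0.106],[0,0,0]],[[0,0,-0.106],[0,0,0]],[[0,0,-0.106],[0,0,0]]]'
```

```text
time_s: 10.35
position: [0.5108, -0.2533, 0.1807]
eef_rot: [-180.0, 0.0, -10.9]
ft_force: [0.6, -0.0, 0.7]
finger_gap: 0.0852
time_s: 10.85
position: [0.5109, -0.2545, 0.1252]
eef_rot: [180.0, -0.1, -11.1]
ft_force: [-0.7, -0.2, 0.1]
finger_gap: 0.0852
time_s: 11.35
position: [0.5104, -0.2541, 0.1244]
eef_rot: [-180.0, -0.0, -11.1]
ft_force: [0.2, 0.2, 0.1]
finger_gap: 0.0121
time_s: 11.85
position: [0.5085, -0.2531, 0.1422]
eef_rot: [-180.0, 0.3, -11.1]
ft_force: [0.3, 0.5, -1.5]
finger_gap: 0.007
time_s: 12.35
position: [0.5101, -0.2538, 0.25]
eef_rot: [-180.0, -0.0, -11.1]
ft_force: [-0.7, 0.2, -1.7]
finger_gap: 0.007
```

```bash
python3 -m pendant '[[[-0.053,-0.2163,0],[0,0,-29]],[[-0.053,-0.2163,0],[0,0,-29]],[[-0.053,-0.2163,0],[0,0,-29]],[[-0.053,-0.2163,0],[0,0,-29]],[[-0.053,-0.2163,0],[0,0,-29]]]' && python3 -m pendant '[[[0.032,-0.179,0],[0,0,-28]],[[0.032,-0.179,0],[0,0,-28]],[[0.032,-0.179,0],[0,0,-28]],[[0.032,-0.179,0],[0,0,-28]],[[0.032,-0.179,0],[0,0,-28]]]' && python3 -m pendant '[[[0.0766,-0.0937,0],[0,0,-22.8]],[[0.0766,-0.0937,0],[0,0,-22.8]],[[0.0766,-0.0937,0],[0,0,-22.8]],[[0.0766,-0.0937,0],[0,0,-22.8]]]' && python3 -m pendant '[[[0,0,0],[0,0,0]],[[0,0,0],[0,0,0]],[[0,0,0],[0,0,0]]]' && python3 - <<'E'
from rig import *
from h import *
import pickle
o=observe();c=calibration("wrist");f=grab_frame("wrist");pickle.dump((o,c,f),open("w5.pkl","wb"))
cv2.imwrite("pics/w5.png",f);print(o["position"],o["eef_rot"],o["ft_force"],o["finger_gap"])
E
```

```text
time_s: 12.85
position: [0.4981, -0.0264, 0.2482]
eef_rot: [-179.8, 0.2, 18.3]
ft_force: [1.4, -1.3, -0.9]
finger_gap: 0.0069
time_s: 13.35
position: [0.4729, 0.1537, 0.2481]
eef_rot: [-179.8, 0.1, 46.4]
ft_force: [0.0, 0.0, -1.3]
finger_gap: 0.0073
time_s: 13.75
position: [0.4596, 0.2715, 0.2482]
eef_rot: [-179.8, 0.1, 69.1]
ft_force: [-0.7, 0.3, -1.7]
finger_gap: 0.0069
time_s: 14.05
position: [0.4617, 0.2669, 0.2499]
eef_rot: [-180.0, 0.1, 68.5]
ft_force: [0.5, -0.6, -0.5]
finger_gap: 0.007
[0.46171369 0.26691293 0.2499352 ] [-1.79991774e+02  5.66059675e-02  6.85097868e+01] [ 0.5388446  -0.58517056 -0.54621105] 0.007011622119232002
```

View pics/w5.png

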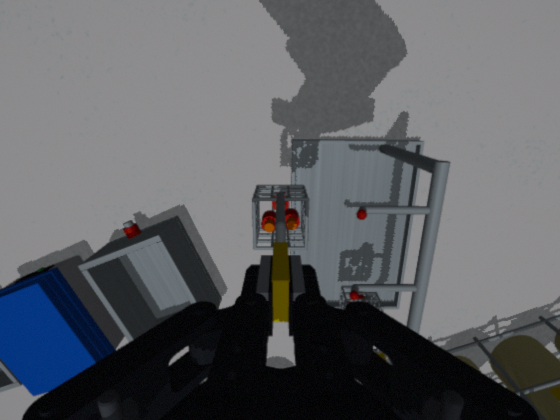

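The basket is still in the grip. The hook 1 bead is at (362,214), and the first basket hangs lower right at (360,297).

```bash
python3 - <<'E'
from h import *
import pickle
o,c,f=pickle.load(open("w5.pkl","rb"))
k=ray(c,(362,214),.159);print(k);a=np.radians(68.5);X=np.array([np.cos(a),np.sin(a)])
s=k[:2]+.029*X;print("seat1",s);d=s-o["position"][:2];print("tool x",d@X,"tool y",d@np.array([np.sin(a),-np.cos(a)]))
k2=ray(c,(354,296),.159);print(k2,np.linalg.norm(k-k2))
print("hook3 basket expected px",proj(c,[.6343,.3007,.08]),"tab top",proj(c,[.6343,.3007,.196]))
E
```

```text
[0.48424433 0.32969819 0.159     ]
seat1 [0.49487286 0.3566803 ]
tool x 0.09567402296890475 tool y -0.0020479756321050424
[0.55501221 0.30142565 0.159     ] 0.07620649355535362
hook3 basket expected px [[357.38943388 310.32079874]] tab top [[390.15044915 395.71449809]]
```

```bash
python3 -m pendant '[[[0,-0.002,0.03],[0,0,0]],[[0,-0.002,0.052],[0,0,0]],[[0,-0.002,0.052],[0,0,0]],[[0,-0.002,0.052],[0,0,0]]]' && python3 -m pendant '[[[0.025,0,0],[0,0,0]],[[0.05,0,0],[0,0,0]],[[0.075,0,0],[0,0,0]],[[0.095,0,0],[0,0,0]],[[0.095,0,0],[0,0,0]]]' && python3 -m pendant '[[[0,0,0],[0,0,0]],[[0,0,0],[0,0,0]],[[0,0,0.01],[0,0,0]],[[0,0,0.018],[0,0,0]],[[0,0,0.018],[0,0,0]]]' && python3 - <<'E'
from rig import *
from h import *
cv2.imwrite("pics/s6.png",cv2.convertScaleAbs(cv2.resize(np.vstack([grab_frame("side")[70:240,150:390],grab_frame("scene")[110:240,250:490]]),None,fx=2,fy=2),alpha=1.5));o=observe();print(o["position"],o["eef_rot"],o["ft_force"],o["finger_gap"])
E
```

```text
time_s: 14.5
position: [0.4599, 0.269, 0.1987]
eef_rot: [180.0, 0.0, 68.6]
ft_force: [1.0, -0.1, -0.3]
finger_gap: 0.0069
time_s: 15.0
position: [0.495, 0.3613, 0.2]
eef_rot: [179.9, -0.2, 68.8]
ft_force: [-1.1, 0.9, -1.0]
finger_gap: 0.007
time_s: 15.5
position: [0.493, 0.3568, 0.1785]
eef_rot: [-179.9, 0.2, 68.7]
ft_force: [0.2, -0.2, -1.8]
finger_gap: 0.0071
[0.4937768  0.35756285 0.17974623] [-1.79972712e+02  5.63674235e-02  6.86869760e+01] [-0.73818989  0.35560911 -0.74693055] 0.0072642328551284965
```

View pics/s6.png

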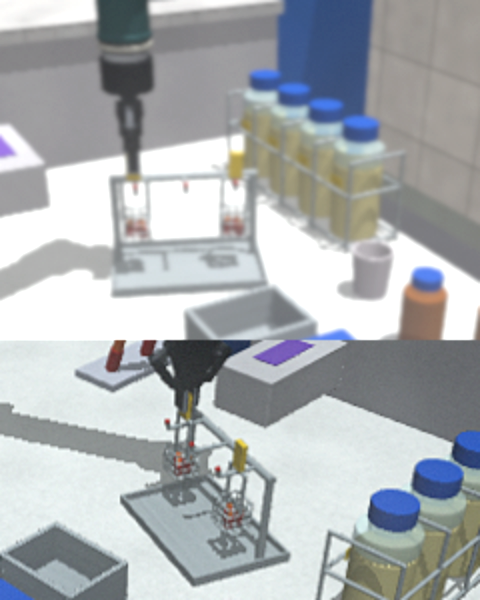

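Hook 1 is threaded and basket 1 is hanging on hook 3. I'll release and go look at the covers.

```bash
python3 -m pendant '[[[0,0,0.003],[0,0,0]],[[0,0,0.005],[0,0,0]],[[0,0,0.006],[0,0,0]],[[0,0,0.006],[0,0,0]]]' && python3 -m pendant '[[[0,0,0],[0,0,0]],[[0,0,0],[0,0,0]],[[0,0,0],[0,0,0]],[[0,0,0],[0,0,0]]]' 30 && python3 -m pendant '[[[0,0,-0.01],[0,0,0]],[[0,0,-0.03],[0,0,0]],[[0,0,-0.07],[0,0,0]],[[0,0,-0.1],[0,0,0]],[[0,0,-0.1],[0,0,0]]]' && python3 - <<'E'
from rig import *
from h import *
o=dict(observe());print(o["position"],o["eef_rot"])
legs(o,[(.50,.21,.27,38),(.525,.03,.26,10),(.532,-.098,.25,0)])
E
```

```text
time_s: 16.0
position: [0.494, 0.3579, 0.1743]
eef_rot: [180.0, 0.0, 68.7]
ft_force: [-0.2, -0.4, -0.4]
finger_gap: 0.0073
time_s: 16.4
position: [0.4941, 0.358, 0.1744]
eef_rot: [180.0, -0.0, 68.7]
ft_force: [-0.4, 0.4, 0.2]
finger_gap: 0.026
time_s: 16.9
position: [0.4963, 0.3594, 0.2803]
eef_rot: [179.7, -0.5, 68.7]
ft_force: [0.7, 0.3, -0.2]
finger_gap: 0.0256
[0.49629019 0.35943001 0.28027672] [179.72503667  -0.49939311  68.69260123]
-> (0.5, 0.21, 0.27, 38) shift [-0.138, 0.0577, 0.0094] turn [0.13, -0.56, 30.69] rows 4
-> (0.525, 0.03, 0.26, 10) shift [-0.0911, 0.1572, 0.01] turn [0.0, -0.0, 28.0] rows 4
-> (0.532, -0.098, 0.25, 0) shift [-0.0153, 0.1273, 0.01] turn [0.0, -0.0, 10.0] rows 3
```

```bash
python3 -m pendant '[[[-0.138,0.0577,0.0],[0,0,30.7]],[[-0.138,0.0577,0.0],[0,0,30.7]],[[-0.138,0.0577,0.0],[0,0,30.7]],[[-0.138,0.0577,0.0],[0,0,30.7]]]' 100 && python3 -m pendant '[[[-0.091,0.157,0.01],[0,0,28]],[[-0.091,0.157,0.01],[0,0,28]],[[-0.091,0.157,0.01],[0,0,28]],[[-0.091,0.157,0.01],[0,0,28]]]' && python3 -m pendant '[[[-0.015,0.127,0.01],[0,0,10]],[[-0.015,0.127,0.01],[0,0,10]],[[-0.015,0.127,0.01],[0,0,10]],[[-0.015,0.127,0.01],[0,0,10]]]' && python3 -m pendant '[[[0,0,0],[0,0,0]],[[0,0,0],[0,0,0]],[[0,0,0],[0,0,0]]]' && python3 - <<'E'
from rig import *
from h import *
import pickle
o=observe();c=calibration("wrist");f=grab_frame("wrist");pickle.dump((o,c,f),open("w7.pkl","wb"))
cv2.imwrite("pics/w7.png",cv2.convertScaleAbs(cv2.resize(f[60:330,150:420],None,fx=2.2,fy=2.2,interpolation=2),alpha=1.8));print(o["position"],o["eef_rot"])
E
```

```text
time_s: 17.3
position: [0.4985, 0.2002, 0.2749]
eef_rot: [179.9, 0.1, 37.1]
ft_force: [-0.3, -0.5, -0.4]
finger_gap: 0.0816
time_s: 17.7
position: [0.5224, 0.0245, 0.2645]
eef_rot: [180.0, -0.0, 9.5]
ft_force: [0.4, 0.5, -0.3]
finger_gap: 0.0856
time_s: 18.1
position: [0.5291, -0.1043, 0.2544]
eef_rot: [179.9, -0.0, -0.5]
ft_force: [0.2, 0.1, -0.9]
finger_gap: 0.0852
time_s: 18.4
position: [0.53, -0.0973, 0.2543]
eef_rot: [-180.0, 0.0, 0.2]
ft_force: [0.1, -1.3, 0.1]
finger_gap: 0.0848
[ 0.53002694 -0.09732446  0.25427149] [-1.79964447e+02  1.02660738e-03  1.56967359e-01]
```

View pics/w7.png

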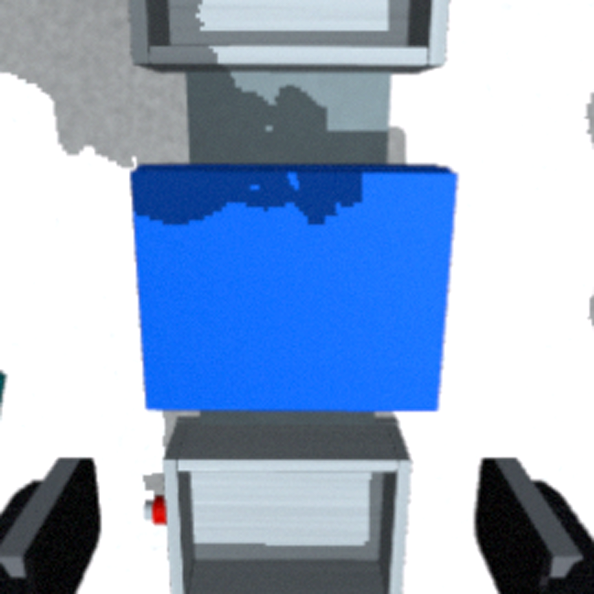

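Cover top-face corners in the crop are (132,174), (456,174), (438,409) and (147,409). The high bath's near rim corners are (133,66) and (444,66), and the low bath's far rim corners are (165,460) and (411,460).

```bash
python3 - <<'E'
from h import *
import pickle
o,c,f=pickle.load(open("w7.pkl","rb"))
g=lambda x,y:(x/2.2+150,y/2.2+60)
for n,z,l in(("cover",.082,[(132,174),(456,174),(438,409),(147,409)]),("high",.0685,[(133,66),(444,66)]),("low",.0565,[(165,460),(411,460)])):
    print(n,[ray(c,g(*p),z)[:2].round(4).tolist() for p in l])
p,r,e=fit([(c,[[i*.075,j*.06,.082] for i,j in[(-1,1),(1,1),(1,-1),(-1,-1)]],[g(*q) for q in [(132,174),(456,174),(438,409),(147,409)]])],[.53,-.1,0]);print("cover",p[:2],np.degrees(p[2]),r)
L=[[-.071,.104,.0685],[.071,.104,.0685],[-.071,-.104,.0565],[.071,-.104,.0565]]
p,r,e=fit([(c,L,[g(*q) for q in [(133,66),(444,66),(165,460),(411,460)]])],[.53,-.1,0]);print("station",p[:2],np.degrees(p[2]),r)
E
```

```text
cover [[0.4611, -0.0417], [0.6087, -0.0413], [0.6092, -0.1586], [0.4605, -0.159]]
high [[0.4616, 0.0052], [0.6029, 0.0056]]
low [[0.4628, -0.2027], [0.6026, -0.2023]]
cover [ 0.53482355 -0.10077859] 0.07493685020621564 1.0951590250369472
station [ 0.53248125 -0.09860057] 0.1352671088714685 0.4627899708563475
```

Station (0.5325, −0.0986), cover_top (0.5348, −0.1008), both with yaw about 0. Before pushing I need the fingertip height with the gripper open, so I'll take it from the tip corners in w4, at (193,268) and (367,268).

```bash
python3 - <<'E'
from h import *
import pickle
o,c,f=pickle.load(open("w4.pkl","rb"))
cv2.imwrite("pics/tip.png",cv2.convertScaleAbs(cv2.resize(f[255:355,140:420],None,fx=2.8,fy=2.8,interpolation=2),alpha=2.5))
print(c["mtx"][0,0])
R=cv2.Rodrigues(c["rvec"])[0];Rt=Rn.from_euler("xyz",o["eef_rot"],degrees=True)
P=lambda t:proj(c,Rt.apply(t)+o["position"]).round(0)
for z in(.008,-.005,-.012):
    for s in(-1,1):
        print(z,s,P([[s*.0425,-.011,z],[s*.057,-.011,z],[s*.0425,.011,z],[s*.057,.011,z]]).tolist())
E
```

```text
300.0438016586003
0.008 -1 [[197.0, 253.0], [169.0, 253.0], [200.0, 289.0], [174.0, 289.0]]
0.008 1 [[358.0, 253.0], [385.0, 253.0], [354.0, 289.0], [380.0, 289.0]]
-0.005 -1 [[189.0, 265.0], [160.0, 265.0], [194.0, 303.0], [166.0, 303.0]]
-0.005 1 [[364.0, 265.0], [394.0, 265.0], [360.0, 303.0], [388.0, 303.0]]
-0.012 -1 [[185.0, 272.0], [154.0, 272.0], [190.0, 312.0], [160.0, 312.0]]
-0.012 1 [[368.0, 272.0], [399.0, 272.0], [364.0, 312.0], [393.0, 312.0]]
```

View pics/tip.png

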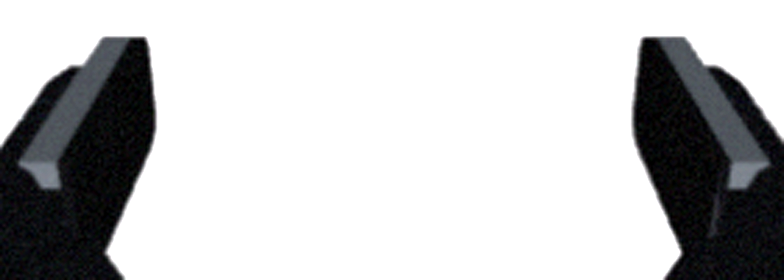

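Open tips sit about 5–7 mm behind the TCP, so TCP z = 0.068 puts them at about 0.074, which touches only cover_top's edge. I'll move to behind its −y edge and lower.

```bash
python3 - <<'E'
from rig import *
from h import *
legs(observe(),[(.5345,-.195,.254,0.1),(.5345,-.195,.068,0.1)])
E
python3 -m pendant '[[[0.0045,0.05,0],[0,0,0]],[[0.0045,0.0977,0],[0,0,0]],[[0.0045,0.0977,0],[0,0,0]],[[0.0045,0.0977,0],[0,0,0]],[[0.0045,0.0977,0],[0,0,0]]]' && python3 -m pendant '[[[0,0,0.04],[0,0,0]],[[0,0,0.08],[0,0,0]],[[0,0,0.12],[0,0,0]],[[0,0,0.14],[0,0,0]],[[0,0,0.14],[0,0,0]]]' && python3 -m pendant '[[[0,0,0.02],[0,0,0]],[[0,0,0.035],[0,0,0]],[[0,0,0.046],[0,0,0]],[[0,0,0.046],[0,0,0]],[[0,0,0.046],[0,0,0]]]'
```

```text
-> (0.5345, -0.195, 0.254, 0.1) shift [0.0042, 0.0975, 0.0003] turn [-0.03, -0.01, 0.04] rows 2
-> (0.5345, -0.195, 0.068, 0.1) shift [0.0, -0.0, 0.186] turn [0.0, 0.0, 0.0] rows 4
time_s: 18.95
position: [0.5347, -0.1949, 0.2541]
eef_rot: [-179.9, 0.0, 0.1]
ft_force: [0.8, 0.6, 0.0]
finger_gap: 0.085
time_s: 19.45
position: [0.5327, -0.1938, 0.1113]
eef_rot: [-179.9, 0.3, 0.2]
ft_force: [0.4, 1.1, 0.1]
finger_gap: 0.0853
time_s: 19.95
position: [0.5347, -0.1967, 0.0687]
eef_rot: [180.0, -0.0, 0.0]
ft_force: [-0.4, -0.3, 0.8]
finger_gap: 0.0853
```

```bash
python3 -m pendant '[[[0,-0.008,0],[0,0,0]],[[0,-0.016,0],[0,0,0]],[[0,-0.022,0],[0,0,0]],[[0,-0.026,0],[0,0,0]],[[0,-0.03,0],[0,0,0]]]' && python3 -m pendant '[[[0,-0.004,0],[0,0,0]],[[0,-0.008,0],[0,0,0]],[[0,-0.012,0],[0,0,0]],[[0,-0.016,0],[0,0,0]],[[0,-0.02,0],[0,0,0]]]' && python3 - <<'E'
from rig import *
from h import *
o=observe();print(o["position"],o["ft_force"],o["moment"])
S,D=calibration("scene"),calibration("side")
cv2.imwrite("pics/p8.png",cv2.convertScaleAbs(np.hstack([cv2.resize(grab_frame("scene")[190:310,150:310],None,fx=2.4,fy=2.4,interpolation=2),cv2.resize(grab_frame("side")[200:320,220:380],None,fx=2.4,fy=2.4,interpolation=2)]),alpha=1.5))
E
```

```text
time_s: 20.45
position: [0.5346, -0.1667, 0.0686]
eef_rot: [180.0, -0.0, 0.0]
ft_force: [0.1, -1.9, 1.3]
finger_gap: 0.0854
time_s: 20.95
position: [0.5344, -0.1465, 0.0683]
eef_rot: [180.0, -0.0, -0.0]
ft_force: [0.7, -2.9, 1.7]
finger_gap: 0.0852
[ 0.53441268 -0.14654463  0.06832688] [ 0.67352885 -2.86357942  1.65747179] [-0.44454767  0.02623383  0.05364778]
```

View pics/p8.png

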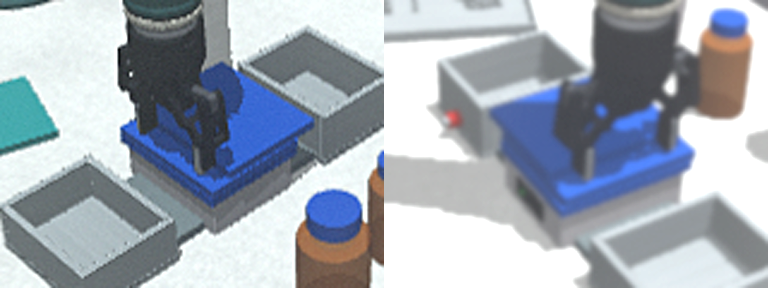

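The top cover is sliding alone at about 3 N, and the lower two are still in place. I'll continue.

```bash
python3 -m pendant '[[[0,-0.008,0],[0,0,0]],[[0,-0.016,0],[0,0,0]],[[0,-0.024,0],[0,0,0]],[[0,-0.032,0],[0,0,0]],[[0,-0.04,0],[0,0,0]]]' && python3 -m pendant '[[[0,-0.008,0],[0,0,0]],[[0,-0.016,0],[0,0,0]],[[0,-0.024,0],[0,0,0]],[[0,-0.032,0],[0,0,0]],[[0,-0.04,0],[0,0,0]]]' && python3 -m pendant '[[[0,-0.008,0],[0,0,0]],[[0,-0.016,0],[0,0,0]],[[0,-0.022,0],[0,0,0]],[[0,-0.028,0],[0,0,0]],[[0,-0.034,0],[0,0,0]]]' && python3 -m pendant '[[[0,-0.004,0],[0,0,0]],[[0,-0.008,0],[0,0,0]],[[0,-0.012,0],[0,0,0]],[[0,-0.015,0],[0,0,0]],[[0,-0.017,0],[0,0,0]]]' && python3 -m pendant '[[[0,0,0],[0,0,0]],[[0,0,0],[0,0,0]],[[0,0,0],[0,0,0]]]'
```

```text
time_s: 21.55
position: [0.5343, -0.1057, 0.0682]
eef_rot: [-180.0, 0.0, 0.0]
ft_force: [-0.1, -1.9, -0.8]
finger_gap: 0.0851
time_s: 22.05
position: [0.5341, -0.0658, 0.0681]
eef_rot: [-180.0, 0.0, 0.0]
ft_force: [-0.4, -1.5, -1.4]
finger_gap: 0.0848
time_s: 22.55
position: [0.5343, -0.0323, 0.0683]
eef_rot: [180.0, 0.0, -0.0]
ft_force: [-0.9, -0.7, -1.0]
finger_gap: 0.0856
time_s: 23.05
position: [0.5344, -0.0155, 0.0683]
eef_rot: [180.0, -0.0, 0.0]
ft_force: [0.2, -1.6, -1.5]
finger_gap: 0.0852
time_s: 23.35
position: [0.5344, -0.0157, 0.0683]
eef_rot: [-180.0, -0.0, -0.0]
ft_force: [-0.0, 0.1, 0.5]
finger_gap: 0.085
```

```bash
python3 -m pendant '[[[0,0.01,0],[0,0,0]],[[0,0.01,-0.04],[0,0,0]],[[0,0.01,-0.09],[0,0,0]],[[0,0.01,-0.14],[0,0,0]],[[0,0.01,-0.185],[0,0,0]]]' && python3 -m pendant '[[[0,-0.04,0],[0,0,0]],[[0,-0.087,0],[0,0,0]],[[0,-0.087,0],[0,0,0]],[[0,-0.087,0],[0,0,0]],[[0,-0.087,0],[0,0,0]]]' && cat >> h.py <<'E'
def blue(f):
    f=f.astype(int);return ((f[...,0]>1.8*f[...,1]+8)&(f[...,0]>2*f[...,2]+10)).astype(np.uint8)
def box(z0,z1,hx=.075,hy=.06): return [[x,y,z] for x in(-hx,hx) for y in(-hy,hy) for z in(z0,z1)]
def blobs(f):
    n,l,s,ct=cv2.connectedComponentsWithStats(blue(f));return [((l==i).astype(np.uint8),s[i],ct[i]) for i in range(1,n) if s[i][4]>1500]
E
python3 - <<'E'
from rig import *
from h import *
import pickle
o=observe();c=calibration("wrist");f=grab_frame("wrist");pickle.dump((o,c,f),open("w9.pkl","wb"));print(o["position"])
cv2.imwrite("pics/w9.png",cv2.convertScaleAbs(cv2.resize(f[60:380,130:430],None,fx=1.9,fy=1.9,interpolation=2),alpha=1.8))
for m,s,ct in blobs(f):
    print("blob",s.tolist(),ct.round(0))
    p,e=silfit(c,m,box(.0685,.0805),[.532,.055,0],3);print("as cover on bath",p[:2].round(4),np.degrees(p[2]).round(2),round(e,3))
o7,c7,f7=pickle.load(open("w7.pkl","rb"))
for m,s,ct in blobs(f7): print("w7",s.tolist(),silfit(c7,m,box(.046,.082),[.534,-.1,0],3))
E
```

```text
time_s: 23.85
position: [0.5343, -0.027, 0.2556]
eef_rot: [180.0, -0.1, -0.1]
ft_force: [0.8, 0.3, 0.4]
finger_gap: 0.0856
time_s: 24.35
position: [0.5343, 0.0595, 0.2532]
eef_rot: [180.0, 0.0, -0.1]
ft_force: [-0.1, -1.1, -0.7]
finger_gap: 0.0855
[0.53433412 0.05949435 0.25322117]
blob [205, 137, 147, 110, 15082] [278. 190.]
as cover on bath [0.5337 0.0564] 0.32 0.037
blob [218, 262, 123, 89, 10259] [279. 305.]
as cover on bath [0.532 0.055] 0.0 1.0
w7 [488, 112, 56, 47, 2102] (array([ 0.534, -0.1  ,  0.   ]), np.float64(1.0))
w7 [210, 135, 147, 112, 15504] (array([ 0.53456671, -0.09962212, -0.00209497]), np.float64(0.02912521083902578))
w7 [502, 239, 58, 54, 2477] (array([ 0.534, -0.1  ,  0.   ]), np.float64(1.0))
```

View pics/w9.png

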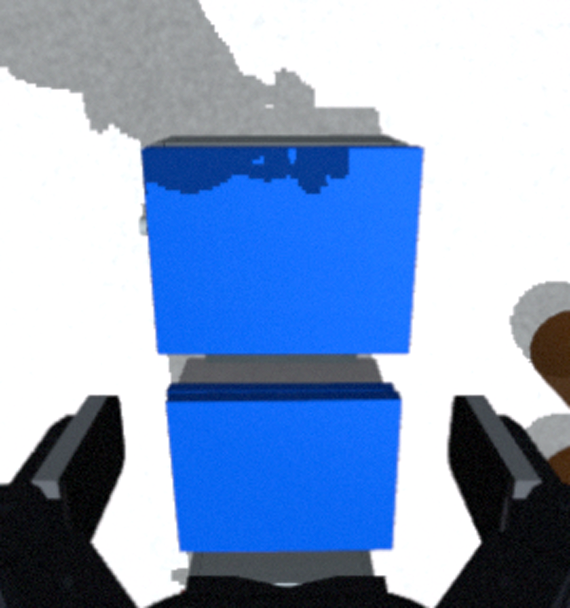

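cover_top is at (0.5337, 0.0564), 5 mm short in y and within 1.5 mm in x, with square yaw. In crop pixels the stack's top face has corners (167,400), (400,398), (393,548) and (181,550). I'll go back down and finish the push.

```bash
python3 - <<'E'
from h import *
import pickle
o,c,f=pickle.load(open("w9.pkl","rb"))
g=lambda x,y:(x/1.9+130,y/1.9+60)
p,r,e=fit([(c,[[i*.075,j*.06,.070] for i,j in[(-1,1),(1,1),(1,-1),(-1,-1)]],[g(*q) for q in [(167,401),(400,399),(393,548),(180,550)]])],[.53,-.1,0]);print("mid",p[:2],np.degrees(p[2]),r)
m=blobs(f)[1][0];print(silfit(c,m,box(.046,.070),[.532,-.1,0],3))
E
python3 -m pendant '[[[0,0.04,0],[0,0,0]],[[0,0.085,0],[0,0,0]],[[0,0.085,0],[0,0,0]],[[0,0.085,0],[0,0,0]],[[0,0.085,0],[0,0,0]]]' && python3 -m pendant '[[[0,0,0.04],[0,0,0]],[[0,0,0.08],[0,0,0]],[[0,0,0.12],[0,0,0]],[[0,0,0.14],[0,0,0]],[[0,0,0.14],[0,0,0]]]' && python3 -m pendant '[[[0,0,0.02],[0,0,0]],[[0,0,0.035],[0,0,0]],[[0,0,0.045],[0,0,0]],[[0,0,0.045],[0,0,0]],[[0,0,0.045],[0,0,0]]]'
```

```text
mid [ 0.53527251 -0.09911772] 0.6148870543736443 0.8050344919003751
(array([ 5.33985574e-01, -1.00318505e-01,  9.36257332e-05]), np.float64(0.039611380142450345))
time_s: 24.9
position: [0.5343, -0.0237, 0.2532]
eef_rot: [-180.0, 0.0, -0.0]
ft_force: [-0.6, -0.2, -0.1]
finger_gap: 0.0851
time_s: 25.4
position: [0.5322, -0.0225, 0.1103]
eef_rot: [180.0, 0.4, 0.1]
ft_force: [-0.4, -0.8, 0.7]
finger_gap: 0.0855
time_s: 25.9
position: [0.5347, -0.0237, 0.0687]
eef_rot: [-180.0, -0.0, 0.0]
ft_force: [0.1, 0.4, -0.2]
finger_gap: 0.085
```

```bash
python3 -m pendant '[[[0,-0.004,0],[0,0,0]],[[0,-0.007,0],[0,0,0]],[[0,-0.009,0],[0,0,0]],[[0,-0.011,0],[0,0,0]],[[0,-0.0134,0],[0,0,0]]]' && python3 -m pendant '[[[0,0,0],[0,0,0]],[[0,0,0],[0,0,0]],[[0,0,0],[0,0,0]]]' && python3 -m pendant '[[[0,0.005,0],[0,0,0]],[[0,0.0092,0],[0,0,0]],[[0,0.0092,0],[0,0,0]],[[0,0.0092,0.007],[0,0,0]],[[0,0.0092,0.013],[0,0,0]]]' && python3 -m pendant '[[[0,0,0],[0,0,0]],[[0,0,0],[0,0,0]]]'
```

```text
time_s: 26.4
position: [0.5347, -0.0107, 0.0686]
eef_rot: [180.0, -0.1, -0.0]
ft_force: [0.0, -2.1, 1.8]
finger_gap: 0.0851
time_s: 26.7
position: [0.5343, -0.0101, 0.0682]
eef_rot: [-180.0, 0.0, 0.0]
ft_force: [0.7, -0.0, 0.1]
finger_gap: 0.0856
time_s: 27.2
position: [0.5343, -0.0193, 0.0548]
eef_rot: [-180.0, 0.0, 0.0]
ft_force: [-0.0, 0.1, -0.2]
finger_gap: 0.0851
time_s: 27.4
position: [0.5341, -0.0195, 0.0549]
eef_rot: [180.0, 0.0, 0.0]
ft_force: [-0.7, -0.9, 0.1]
finger_gap: 0.0853
```

```bash
python3 -m pendant '[[[0,0.004,-0.001],[0,0,0]],[[0,0.008,-0.001],[0,0,0]],[[0,0.012,-0.001],[0,0,0]],[[0,0.016,-0.001],[0,0,0]],[[0,0.0205,-0.001],[0,0,0]]]' && python3 -m pendant '[[[0,0.006,0],[0,0,0]],[[0,0.013,0],[0,0,0]],[[0,0.02,0],[0,0,0]],[[0,0.027,0],[0,0,0]],[[0,0.034,0],[0,0,0]]]' && python3 -m pendant '[[[0,0.008,0],[0,0,0]],[[0,0.016,0],[0,0,0]],[[0,0.024,0],[0,0,0]],[[0,0.032,0],[0,0,0]],[[0,0.04,0],[0,0,0]]]' && python3 -m pendant '[[[0,0.008,0],[0,0,0]],[[0,0.016,0],[0,0,0]],[[0,0.024,0],[0,0,0]],[[0,0.032,0],[0,0,0]],[[0,0.04,0],[0,0,0]]]' && python3 -m pendant '[[[0,0.006,0],[0,0,0]],[[0,0.011,0],[0,0,0]],[[0,0.015,0],[0,0,0]],[[0,0.018,0],[0,0,0]],[[0,0.021,0],[0,0,0]]]' && python3 -m pendant '[[[0,0.003,0],[0,0,0]],[[0,0.006,0],[0,0,0]],[[0,0.009,0],[0,0,0]],[[0,0.011,0],[0,0,0]],[[0,0.011,0],[0,0,0]]]' && python3 -m pendant '[[[0,0,0],[0,0,0]],[[0,0,0],[0,0,0]],[[0,0,0],[0,0,0]]]'
```

```text
time_s: 27.9
position: [0.5345, -0.0399, 0.0565]
eef_rot: [-180.0, -0.0, 0.0]
ft_force: [0.2, 2.4, 2.6]
finger_gap: 0.0854
time_s: 28.4
position: [0.5343, -0.0748, 0.0563]
eef_rot: [180.0, 0.0, -0.0]
ft_force: [-0.8, 0.9, 1.2]
finger_gap: 0.0856
time_s: 28.9
position: [0.5342, -0.1149, 0.0562]
eef_rot: [180.0, 0.0, -0.0]
ft_force: [-0.3, 1.6, -0.5]
finger_gap: 0.0851
time_s: 29.4
position: [0.5344, -0.1547, 0.0563]
eef_rot: [-180.0, -0.0, -0.0]
ft_force: [-0.4, 0.5, -1.5]
finger_gap: 0.0854
time_s: 29.9
position: [0.5345, -0.1749, 0.0563]
eef_rot: [-180.0, -0.0, 0.0]
ft_force: [0.0, 1.5, -0.1]
finger_gap: 0.0855
time_s: 30.4
position: [0.5343, -0.1867, 0.0563]
eef_rot: [180.0, -0.0, -0.0]
ft_force: [-0.8, 0.3, -0.3]
finger_gap: 0.0854
time_s: 30.7
position: [0.5344, -0.1861, 0.0563]
eef_rot: [180.0, -0.0, 0.0]
ft_force: [-0.2, 0.2, -0.1]
finger_gap: 0.0855
```

```bash
python3 -m pendant '[[[0,-0.012,0],[0,0,0]],[[0,-0.012,-0.05],[0,0,0]],[[0,-0.012,-0.1],[0,0,0]],[[0,-0.012,-0.15],[0,0,0]],[[0,-0.012,-0.2],[0,0,0]]]' && python3 -m pendant '[[[0,0.04,-0.02],[0,0,0]],[[0,0.06,-0.04],[0,0,0]],[[0,0.06,-0.04],[0,0,0]],[[0,0.06,-0.04],[0,0,0]],[[0,0.06,-0.04],[0,0,0]]]' && python3 - <<'E'
from rig import *
from h import *
import pickle
o=observe();c=calibration("wrist");f=grab_frame("wrist");pickle.dump((o,c,f),open("w10.pkl","wb"));print(o["position"])
for m,s,ct in blobs(f):
    if s[4]<5000: continue
    for n,b,g in(("mid",box(.0565,.0685),[.534,-.258,0]),("low",box(.046,.058),[.534,-.1,0])):
        p,e=silfit(c,m,b,g,3)
        if e<.3: print(n,s.tolist(),p[:2].round(4),np.degrees(p[2]).round(2),round(e,3))
E
python3 -m pendant '[[[0,-0.05,0],[0,0,0]],[[0,-0.1,0],[0,0,0]],[[0,-0.15,0],[0,0,0]],[[0,-0.2,0],[0,0,0]],[[0,-0.24,0],[0,0,0]]]' && python3 -m pendant '[[[0,-0.05,0],[0,0,0]],[[0,-0.05,0],[0,0,0]],[[0,-0.05,0],[0,0,0]],[[0,-0.05,0],[0,0,0]]]' && python3 - <<'E'
from rig import *
from h import *
import pickle
o=observe();c=calibration("wrist");f=grab_frame("wrist");pickle.dump((o,c,f),open("w11.pkl","wb"));print(o["position"])
for m,s,ct in blobs(f):
    if s[4]<5000: continue
    for n,b,g in(("top",box(.0685,.0805),[.534,.061,0]),("low",box(.046,.058),[.534,-.1,0])):
        p,e=silfit(c,m,b,g,3)
        if e<.3: print(n,s.tolist(),p[:2].round(4),np.degrees(p[2]).round(2),round(e,3))
f10=pickle.load(open("w10.pkl","rb"))[2]
cv2.imwrite("pics/fin.png",cv2.convertScaleAbs(np.hstack([cv2.resize(x[20:400,150:410],None,fx=1.5,fy=1.5,interpolation=2) for x in(f10,f)]),alpha=1.7))
E
```

```text
time_s: 31.2
position: [0.5341, -0.1728, 0.2581]
eef_rot: [-180.0, 0.0, 0.0]
ft_force: [2.1, 0.2, -0.1]
finger_gap: 0.0855
time_s: 31.7
position: [0.5341, -0.2319, 0.2949]
eef_rot: [-179.9, 0.1, 0.1]
ft_force: [-0.4, 0.9, -0.5]
finger_gap: 0.0854
[ 0.53414199 -0.23185269  0.29488096]
low [210, 5, 137, 115, 14857] [ 0.5319 -0.0996] 0.05 0.033
mid [218, 152, 123, 92, 10708] [ 0.5337 -0.2572] 0.19 0.044
time_s: 32.25
position: [0.5333, 0.0105, 0.2953]
eef_rot: [-180.0, 0.1, 0.2]
ft_force: [0.8, -0.4, -0.5]
finger_gap: 0.0855
time_s: 32.65
position: [0.534, 0.0552, 0.2958]
eef_rot: [180.0, 0.1, -0.0]
ft_force: [0.1, -0.2, 0.9]
finger_gap: 0.0853
[0.53398051 0.05521441 0.29576283]
top [214, 126, 130, 99, 12251] [0.5332 0.0615] -0.06 0.036
low [225, 245, 107, 75, 7725] [ 0.5315 -0.1003] -0.05 0.046
```

View pics/fin.png

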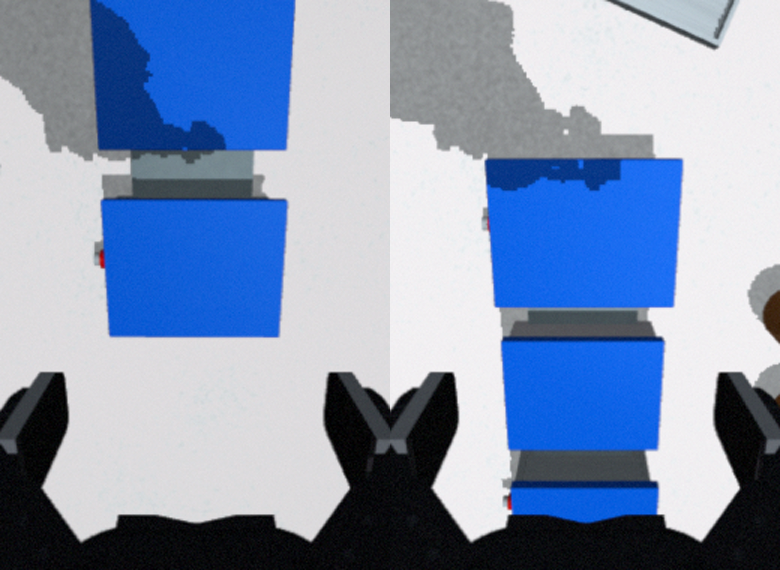

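cover_top is at (0.533, 0.0615) against a target of (0.5325, 0.0614). cover_mid is at (0.534, −0.257) against a target of −0.2586. Both yaws are below 0.2°, and cover_low is square on the plinth. Last look: the rack and bystanders.

```bash
python3 - <<'E'
from rig import *
from h import *
a,b=grab_frame("side"),grab_frame("scene")
cv2.imwrite("pics/end.png",cv2.convertScaleAbs(np.hstack([cv2.resize(a[100:360,150:430],(380,353)),cv2.resize(b[120:340,140:420],(420,330)).copy() if 0 else cv2.resize(b[100:343,140:420],(406,353))]),alpha=1.5))
E
```

```text
(no output)
```

View pics/end.png

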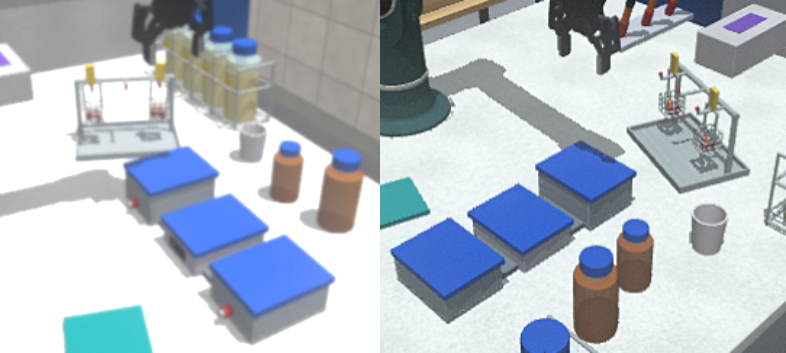

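Both baskets hang upright on hooks 1 and 3, both baths are squarely covered, the spare cover is on the plinth, and the bottles and cup stand as before. The arm is clear of everything.

```bash
python3 -c "
from rig import *
print(sign_off())"
```

```text
the job is handed in; nothing more can be done
None
```

The rinse station is closed down and the job is handed in, at about 33 s of the 208 s allowed.

- **Baskets:** Only two baskets were there. The one from the higher bath hangs on hook 3 and the one from the lower bath on hook 1. Both still hung upright in the last pictures.
- **Covers:** I slid the top cover onto the higher bath, in two pushes because the first stopped 5 mm short. Then I slid the next one onto the lower bath. The push force stayed at about 3 N.
- **Fit:** My last measurement put the top cover within about 1 mm of centre and the second within about 1.5 mm. Both were turned by less than 0.2°. The measurements themselves are good to 1–2 mm.
- **Left alone:** The spare cover is square on the plinth. Its position was only measured at the end, within about 1.5 mm of the plinth's centre, so I have no exact before-and-after figure for it. By eye the bottles, the cup and the turquoise plate stand where they were.
- **Disagreement:** The hook beads measured about 65 mm from the crossbar, where the description led me to expect about 49 mm. I hung the baskets near the middle of the measured seat instead.

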